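Draw the long axle from the holder and gauge it

TASK

Two thru-axles lean in the two bays of the upright holder on the bench. Pull the longer one out, lay it in the two V-shaped rests of the length gauge with its thick head toward the gauge's slide, then close the slide until the axle is held end to end against the fixed anvil, bear on it for a moment with a light steady push of about 8 N (never over 25), and let go, leaving no gap at either end. Leave the shorter axle standing in its bay.

Things in the scene. Friction and masses are not known exactly. Their poses are not given: they have to be found in the camera images.
- long_axle_mid (a point): Longer thru-axle: dark steel bar, 175 mm over all, shaft 15 mm in diameter, round head 22 mm in diameter over the last 15 mm; 0.09 to 0.18 kg. Point at mid-length on the axis; z runs along the axle to the head end (87.5 mm ahead; foot end 87.5 mm behind). It leans about 39 degrees from vertical in a bay, foot on the floor, against the rim on the holder's -x side; about 70 mm stands out.
- long_axle_head (a point): Centre of the end face of the longer axle's 22 mm head, 87.5 mm from the axle's mid-point; z points out of the axle.
- short_axle_mid (a point): Shorter thru-axle, alike but 140 mm long over all. Point at mid-length, z toward the head. Leans in the other bay at the same angle, about 35 mm standing out beyond the rim; it stays there.
- holder: Upright open-topped holder of grey sheet steel, screwed down: rim 88 mm above the bench, walls 3 mm, floor 4 mm. Two bays, each 80 mm deep (x) by 62 mm wide (y), centred at y = +32.5 and -32.5 mm. Origin at the centre of its underside. The axles lean toward its -x, roughly to the robot's left. Which bay holds the longer axle varies.
- gauge: Length gauge, screwed down. Origin on the bench under its middle line; x runs from anvil to slide. Base plate 10 mm thick, 70 mm wide, x = -135 to +165 mm. Two V-rests, 12 mm thick, at x = -90 and -15 mm, notches 90 degrees, open upward, horns up to z = 59 mm, y = +/-25 mm; a shaft lying in them has its axis at y = 0, z = 50 mm. Slide rail from x = +47 mm, top at z = 14 mm.
- gauge_anvil (a point): Centre of the anvil's contact face (x = -120 mm in the gauge's frame), 50 mm above the bench, on the line of the lying axle; axes as the gauge's. The anvil is a fixed steel block 44 mm wide, top 70 mm above the bench. An axle lying with its foot against it has its mid-point 87.5 mm and head end 175 mm ahead along x.
- gauge_slide: The gauge's slide. Origin at the centre of its round contact face (24 mm in diameter), 50 mm above the bench, facing the anvil; axes as the gauge's. It runs along x, from +120 (open) to +45 mm in the gauge's frame, starts at +90 to +120, and stays where it is left (friction 1.5 N, no spring). A hand pushing with 8 N puts 5 N or more on the axle; a push that only touches and springs back does not count.
- slide_post (a point): Where to hold the slide: on its upright post, 68 mm above the bench, 18 mm behind the contact face; axes as the gauge's. The post is 14 mm wide (y) and 26 mm long (x), top 86 mm above the bench, free on both sides down to 28 mm, where the 44 mm wide carriage begins.

How it is judged:
On the way, in this order (a step that is already met when the one before it is completed fails the run):
1. the longer axle is drawn out and clear above the holder's rim (height (world z) of long_axle_mid above 0.15 m), for 0.1 s.
2. the longer axle lies in both V-rests, head toward the slide, the slide still at least 5 mm clear of the head (x of long_axle_mid in the frame of gauge between -0.036 and -0.004 m and y of long_axle_mid in the frame of gauge between -0.004 and 0.004 m and z of long_axle_mid in the frame of gauge between 0.046 and 0.054 m and angle between the z axis of long_axle_mid and the x axis of gauge, either way round below 0.06 rad and x of long_axle_head in the frame of gauge above 0 m and x of long_axle_mid in the frame of gauge_slide below -0.0925 m), for 0.2 s.
3. the slide bears steadily on the axle's head with at least 2.5 N (contact force between long_axle and gauge_slide above 2.5 N), for 0.15 s.
At the end, for the whole second after the job is handed in: The longer axle lies at rest in both V-rests (axis within 4 mm of the rests' axis, aligned within 0.06 rad), head toward the slide, its foot within about 2.5 mm of the anvil and its head within 2 mm of the slide's face; the shorter axle still stands in its bay (x of long_axle_mid in the frame of gauge between -0.035 and -0.0295 m and y of long_axle_mid in the frame of gauge between -0.004 and 0.004 m and z of long_axle_mid in the frame of gauge between 0.046 and 0.054 m and angle between the z axis of long_axle_mid and the x axis of gauge, either way round below 0.06 rad and x of long_axle_head in the frame of gauge above 0 m and x of gauge_slide in the frame of gauge below 0.058 m and x of long_axle_mid in the frame of gauge_slide between -0.0895 and -0.085 m and linear speed of long_axle below 0.02 m/s and distance between short_axle_mid and holder between 0.04 and 0.1 m and height (world z) of short_axle_mid between 0.045 and 0.1 m); the robot touches nothing.
It fails at once if more than 25 N between the axle and the slide (contact force between long_axle and gauge_slide above 25 N).
It fails at once if the shorter axle is pulled out of its bay (height (world z) of short_axle_mid above 0.13 m).
It also fails if it takes over 58 s, if anything falls off the work surface, if the arm or the gripper's body presses on something with over 40 N, if the wrist force passes 120 N, or if a joint passes its speed limit or range.

ROBOT

A 6-joint arm with a two-finger parallel gripper is mounted at the origin on a cart in front of the work surface, level with it; the furniture and walls round the work are solid. World frame = base frame: x ahead of the robot, y to its left, z up, the work surface at z = 0. Lengths are in m, angles in rad, forces in N, time in s.
With the tool pointing down it reaches from about 0.375 to 0.925 m from the base axis. Payload 5.7 kg.
Tool frame: the origin (TCP) lies midway between the tips of the shut fingers; the grasp point (between the pads) lies 19 mm behind it (robot.hold_point_z is the z of the grasp point in the tool frame, in m); z points along the fingers, y is the line along which they close (so a half turn about z gives the same grasp; the last joint's range is limited). The gripper opens to 85 mm and grips with 20 to 120 N. Pads are 22 mm wide; open, the fingers measure 114 mm over their backs; the gripper's body (76 mm by 85 mm) begins 54 mm behind the grasp point. The pads swing forward as they close: fully open they stand 13 mm farther back than shut.
Start: joints at [-1.375, 0.359, 1.51, -0, 1.272, -0.115], TCP at [0.183, -0.571, 0.231] pointing down, gripper open.
Joint ranges: [-2.97, 2.97], [-1.01, 2.36], [0.21, 2.38], [-0.96, 4.11], [0.2, 2.71], [-2.98, 2.98]. Speed limits (rad/s): [2.39, 2.39, 3.14, 3.14, 3.14, 3.14].

INTERFACE

Orientations are given as [roll, pitch, yaw] about the fixed x, y, z axes, in that order (R = Rz(yaw) Ry(pitch) Rx(roll)).
In Python, from station import status, cams, job_done, robot gives the robot as it stands.
- The arm moves only by the tool jog_arm, never from a script. Its argument "targets" is one flat list of numbers, 7 for each row, row after row: the shift along the world's x, y, z in units of 0.04 m (1.0 is 0.04 m), then the turn, a rotation vector about the world's x, y, z in units of 6 degrees (1.0 is 6 degrees), then the closure, from -1 (fully open) to 1 (shut). In form: [tx, ty, tz, wx, wy, wz, claw, tx, ty, tz, wx, wy, wz, claw, ...]. A call has exactly 8 rows; each row shifts and turns the commanded pose from where the row before left it; what a row does not reach is not made up. A row lasts 1/12 s, in which the tool goes at most 41.7 mm and 7.16 degrees, less where a joint would pass 70% of its speed; a pose out of reach is approached as far as the arm can. A call with a number of a shift or a turn outside -1 to 1 is refused whole. A call with a gripper value outside its range is refused whole. The fingers move at their own pace and stop on an object; the grip force is fixed at half the most. Time passes only in rows, so rows that do not move let the fingers close, or fill a call up. It gives the time, the measured TCP pose, the force, the opening and the grip force at its end, in the units of the state.
- status.sense(): the state, without advancing time (a new reading comes with each control period).
- cams.capture(name): name is "side" or "top" or "wrist"; returns a dict with "img" (420x560x3 uint8, red, green, blue), "fx", "fy", "cx", "cy" (pixels), "origin" and "rotation" of the camera in the world. Camera axes: x right, y up, looking along -z (the intrinsics and any distortion apply to the point x, -y, -z); pixel columns grow to the right and rows downward; lengths in m; the calibration is good to about 2 mm. The wrist camera is an equidistant fisheye: a pixel r from the principal point sees the ray r / f radians off the axis. A picture is of the moment at which its call begins. There is no depth.
- job_done(): hands the job in; it is judged then, once.
Trained networks look in the newest picture that a camera, given by its name, has taken for a name from the list of things; names that differ only in an ending like _2 or _b are one class to them, and where a whole thing is asked for, a point or a joint stands for the part that bears it (a point fixed in the world has none). Each returns a list of dicts, best first, with "confidence" (0 to 1); they miss things now and then, are a little off and sometimes report something else, mostly with a low value. They report only what shows in the picture. A call takes as long as a camera call.
- cams.look_for(name, camera): "location" ([x, y, z] in m, in the coordinates of the camera as it stood for that picture, good to about 4 mm: the middle of the surface that is visible of it).
The state is a dict: "time": time; "joints": joint angles; "joint_vel": joint speeds; "joint_torque": joint torques, N m; "ee_pos": TCP position; "eef_rot": TCP orientation; "wrist_force": force on the tool from outside, world axes, zero at the start; "moment": the same for the moment, N m; "width": finger opening in m; "finger_force": force on a finger pad.
Only numpy, scipy, OpenCV 4.12 (cv2) and the standard library are available. Lean on these libraries where they do the work, as an engineer would, in place of code of your own. Each camera call takes 0.05 s, during which the arm holds its last target. There are 200 camera calls.

## Working session

There is one attempt and no reset: what is moved stays moved. The work goes in short steps, Python scripts to look and compute and a tool call to move; the robot and the scene stay as the last step left them, time stands still between calls to the robot, and variables do not carry over. Pictures are saved under pics/ and viewed, at most 10 in all, crops included, and the job is handed in when it is done.

Besides the shell and the picture viewer there is one more tool, called after "Call:" as name(argument=value, ...) on one line, values as JSON. jog_arm: Moves the arm, as the interface text tells. Shifts and turns lie within -1 to 1; 1 stands for 0.04 m of shift or 6 degrees of turn. Its arguments: {"type":"object","properties":{"targets":{"type":"array"}},"required":["targets"]}

```bash
ls; mkdir -p pics; cat > h.py <<'E'
import numpy as np, cv2
from scipy.spatial.transform import Rotation as R
from station import status, cams, job_done, robot
def snap(n,f=None):
    c=cams.capture(n)
    if f: cv2.imwrite('pics/'+f,c['img'][:,:,::-1])
    return c
def look(n,c,names):
    o=np.array(c['origin']);Rm=np.array(c['rotation'])
    for k in names:
        for d in cams.look_for(k,n)[:2]:
            print(n,k,round(d['confidence'],2),np.round(o+Rm@np.array(d['location']),4))
def ray(c,u,v):
    d=np.array([(u-c['cx'])/c['fx'],-(v-c['cy'])/c['fy'],-1]);return np.array(c['origin']),np.array(c['rotation'])@d
def atz(c,u,v,z):
    o,d=ray(c,u,v);return o+d*(z-o[2])/d[2]
def proj(c,p):
    q=np.array(c['rotation']).T@(np.array(p)-np.array(c['origin']));return np.round([c['cx']+c['fx']*q[0]/-q[2],c['cy']-c['fy']*q[1]/-q[2]],1)
E
python3 - <<'E'
from h import *
names=['long_axle_mid','long_axle_head','short_axle_mid','holder','gauge','gauge_anvil','gauge_slide','slide_post']
for n in('top','side'):
    c=snap(n,n+'1.png'); print(n,np.round(c['origin'],3),np.round(c['rotation'],3).tolist(),c['fx'],[k for k in c])
    look(n,c,names)
s=status.sense();print(s);print(robot.hold_point_z)
E
```

```text
pics
top [ 0.451 -0.293  1.109] [0.059, -0.001, -1.565] 434.08489285379625 ['img', 'fx', 'fy', 'cx', 'cy', 'origin', 'rotation']
top long_axle_mid 0.64 [2.0235 1.2789 2.6811]
top long_axle_head 0.79 [2.0229 1.2782 2.6804]
top short_axle_mid 0.87 [2.0501 1.3055 2.7077]
top holder 0.97 [2.1749 1.4303 2.8325]
top holder 0.4 [2.1802 1.4356 2.8378]
top gauge 0.73 [2.1723 1.4276 2.8298]
top gauge_anvil 0.68 [2.1839 1.4393 2.8415]
top gauge_slide 0.5 [2.1328 1.3882 2.7904]
top slide_post 0.53 [2.1367 1.3921 2.7943]
side [ 0.502 -1.238  0.791] [0.934, -0.008, 0.002] 497.0729410559156 ['img', 'fx', 'fy', 'cx', 'cy', 'origin', 'rotation']
side long_axle_mid 0.83 [ 0.5686 -1.171   0.8581]
side long_axle_head 0.5 [ 0.5716 -1.1679  0.8612]
side short_axle_mid 0.45 [ 0.5051 -1.2344  0.7947]
side holder 0.83 [ 0.5455 -1.194   0.8351]
side gauge 0.73 [ 0.4826 -1.2569  0.7722]
side gauge_anvil 0.75 [ 0.4814 -1.2582  0.7709]
side gauge_slide 0.89 [ 0.3742 -1.3653  0.6638]
side slide_post 0.55 [ 0.3729 -1.3666  0.6625]
{'time': 0.9, 'joints': array([-1.37509192e+00,  3.58763942e-01,  1.51035930e+00, -7.19901631e-06,
        1.27250846e+00, -1.15100906e-01]), 'joint_vel': array([-1.16776314e-03, -2.01585318e-03,  1.65045676e-03,  1.84036768e-03,
       -2.36345292e-05,  5.11353097e-05]), 'joint_torque': array([ 2.02421870e-03, -5.27569056e+01, -2.79055899e+01, -5.48373532e-05,
        1.54381527e-03, -9.34491567e-06]), 'ee_pos': array([ 0.18348339, -0.57124771,  0.23130379]), 'eef_rot': array([-3.14155307e+00,  2.35085824e-06,  3.10807427e-01]), 'wrist_force': array([-0.20002579, -0.81027771, -0.1767237 ]), 'moment': array([-0.02045921,  0.05343949, -0.00315551]), 'finger_force': 0.0, 'width': 0.08538787765734107}
-0.0187
```

```bash
sed -i "s/    c=cams.capture(n)/    c=dict(cams.capture(n)); c['rotation']=R.from_euler('xyz',c['rotation']).as_matrix()/" h.py
python3 - <<'E'
from h import *
names=['long_axle_mid','long_axle_head','short_axle_mid','holder','gauge','gauge_anvil','gauge_slide','slide_post']
for n in('top','side'):
    c=snap(n); look(n,c,names)
E
```

```text
top long_axle_mid 0.84 [ 0.583  -0.1202  0.1035]
top long_axle_head 0.92 [ 0.582  -0.119   0.1026]
top long_axle_head 0.75 [ 0.5194 -0.1383  0.0794]
top short_axle_mid 0.5 [ 0.5179 -0.1398  0.0826]
top short_axle_mid 0.21 [ 0.4741 -0.4183  0.0109]
top holder 0.76 [ 0.553  -0.1499  0.0054]
top gauge 0.72 [ 0.4745 -0.4137  0.0097]
top gauge_anvil 0.72 [ 0.4744 -0.4114  0.0062]
top gauge_slide 0.61 [ 0.3715 -0.3519  0.0311]
top slide_post 0.73 [ 0.3692 -0.3583  0.027 ]
side long_axle_mid 0.66 [ 0.5793 -0.1122  0.1071]
side long_axle_head 0.76 [ 0.5802 -0.1097  0.1078]
side short_axle_mid 0.51 [ 0.5163 -0.1281  0.091 ]
side holder 0.69 [ 0.5524 -0.1943  0.0554]
side gauge 0.88 [ 0.4843 -0.4244  0.01  ]
side gauge_anvil 0.76 [ 0.4887 -0.4222  0.0083]
side gauge_slide 0.83 [ 0.3695 -0.3693  0.0468]
side gauge_slide 0.32 [ 0.5181 -0.1304  0.0926]
side slide_post 0.8 [ 0.3709 -0.3685  0.0467]
```

View pics/top1.png

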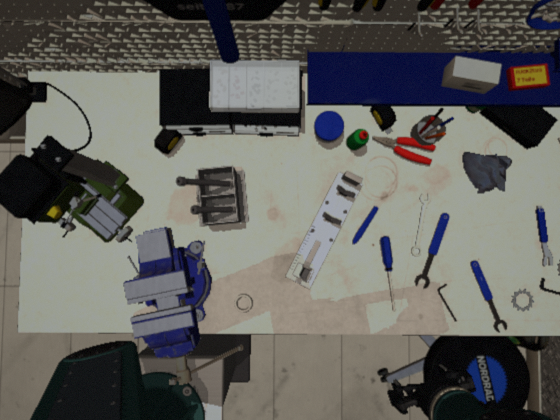

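View pics/side1.png

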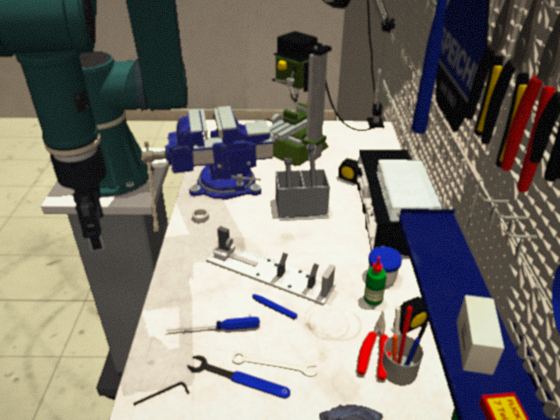

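```bash
python3 - <<'E'
import cv2
a=cv2.imread('pics/top1.png')[150:300,165:365]
cv2.imwrite('pics/topz.png',cv2.resize(a,(800,600),interpolation=cv2.INTER_CUBIC))
E
```

```text
(no output)
```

View pics/topz.png

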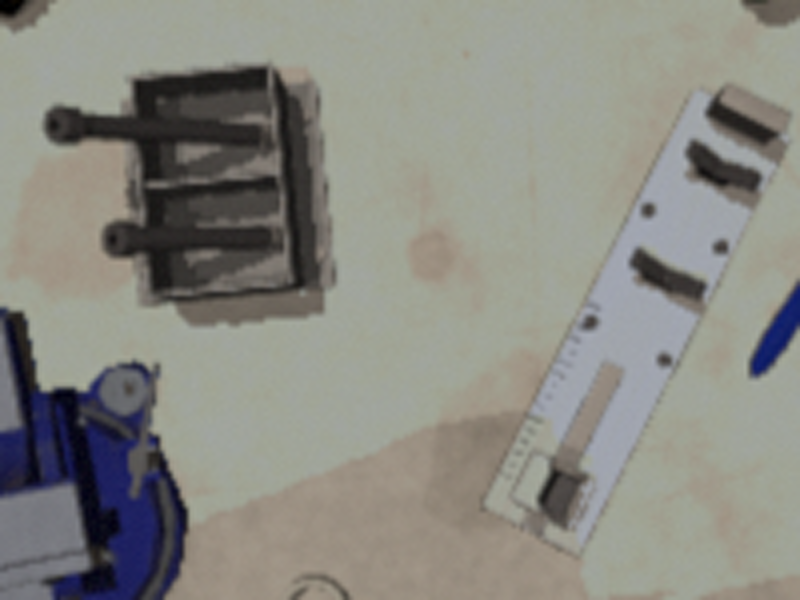

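```bash
python3 - <<'E'
from h import *
c=snap('top')
z=lambda X,Y,h:atz(c,165+X/4,150+Y/4,h)
print('rim',[np.round(z(*p,.088)[:2],4).tolist() for p in[(135,80),(270,67),(152,298),(298,285)]])
print('plate',[np.round(z(*p,.01)[:2],4).tolist() for p in[(695,90),(485,508),(578,555)]])
# long: head height: mid z; foot on floor 4mm
import math
t=math.radians(39)
for n,L,h,f in(('L',.175,(62,125),(265,133)),('S',.14,(120,238),(275,238))):
    zf=.004+.0075*math.sin(t); zh=zf+L*math.cos(t)
    a=z(*h,zh);b=z(*f,zf+.01);print(n,a,b,np.linalg.norm(a-b))
print('anvil top',[np.round(z(*p,.07)[:2],4).tolist() for p in[(708,113),(778,143),(728,85),(792,112)]])
print('horn',[np.round(z(*p,.059)[:2],4).tolist() for p in[(690,147),(760,185),(633,253),(703,297)]])
print('post top',z(560,495,.086))
E
```

```text
rim [[0.6124, -0.1084], [0.6206, -0.1882], [0.4833, -0.1205], [0.4915, -0.2063]]
plate [[0.6205, -0.4513], [0.355, -0.3187], [0.3261, -0.3772]]
L [ 0.57783841 -0.07831818  0.14472045] [ 0.59010156 -0.17844507  0.0187199 ] 0.1614060623225452
S [ 0.51658762 -0.10666555  0.11752034] [ 0.52370361 -0.1855501   0.0187199 ] 0.1266291274076057
anvil top [[0.5973, -0.4504], [0.5794, -0.4925], [0.6144, -0.4626], [0.5983, -0.501]]
horn [[0.578, -0.4411], [0.5551, -0.4836], [0.5133, -0.4065], [0.4869, -0.4488]]
post top [ 0.36951661 -0.36079551  0.086     ]
```

```bash
python3 - <<'E'
from h import *
print({k:getattr(robot,k) for k in dir(robot) if k[0]!='_'})
E
```

```text
{'MotionError': <class 'station.MotionError'>, 'hold_point_z': -0.0187}
```

Call:
jog_arm(targets=[0.5,0.8,0.5,0,0,0,-1,0.5,0.8,0.5,0,0,0,-1,0.5,0.8,0.5,0,0,0,-1,0.5,0.8,0,0,0,0,-1,0.5,0.8,0,0,0,0,-1,0.5,0.5,0,0.5,0,0,-1,0.5,0.5,0,0.8,0,0,-1,0.5,0,0,0.8,0,0,-1])

```text
time: 2.52
ee_pos: [0.3429, -0.3688, 0.2914]
eef_rot: [-2.928, -0.069, 0.307]
wrist_force: [-0.3, -0.4, -0.3]
width: 0.0854
finger_force: 0.0
```

```bash
cat >> h.py <<'E'
hh=np.array([-.1,.995,0]);hh/=np.linalg.norm(hh)
def graspR(t=39):
    t=np.radians(t);a=np.sin(t)*hh+np.array([0,0,np.cos(t)]);d=np.cos(t)*hh-np.array([0,0,np.sin(t)])
    return np.column_stack([a,np.cross(d,a),d])
def layR(yaw):
    return R.from_euler('xyz',[np.pi,0,yaw]).as_matrix()
def delta(hold,Rt):
    s=status.sense();Rc=R.from_euler('xyz',s['eef_rot']).as_matrix()
    tcp=np.array(hold)-Rt[:,2]*robot.hold_point_z
    print('tcp',np.round(tcp,4),'shift u',np.round((tcp-s['ee_pos'])/.04,2),'turn u',np.round(R.from_matrix(Rt@Rc.T).as_rotvec(degrees=True)/6,2))
    print('hold now',np.round(s['ee_pos']+Rc[:,2]*robot.hold_point_z,4),'q',np.round(s['joints'],3),'F',np.round(s['wrist_force'],1),'w',s['width'],'t',s['time'])
E
python3 - <<'E'
from h import *
G=graspR();print(np.round(G,3))
g=np.array([.578,-.078,.145])-G[:,0]*.035
delta(g-G[:,2]*.10+np.array([0,0,.02]),G)
E
```

```text
[[-0.063  0.995 -0.078]
 [ 0.626  0.1    0.773]
 [ 0.777  0.    -0.629]]
tcp [ 0.5865 -0.1628  0.189 ] shift u [ 6.09  5.15 -2.56] turn u [ 5.86 -6.23 11.24]
hold now [ 0.3429 -0.373   0.3096] q [-1.043  0.27   1.513  0.112  1.554  0.201] F [-0.3 -0.4 -0.3] w 0.08541380145016196 t 2.5167
```

Call:
jog_arm(targets=[0.4,0.2,0,0.37,-0.39,0.7,0,0.4,0.2,0,0.37,-0.39,0.7,0,0.4,0.2,0,0.37,-0.39,0.7,0,0.4,0.2,0,0.37,-0.39,0.7,0,0.4,0.2,0,0.37,-0.39,0.7,0,0.4,0.2,0,0.37,-0.39,0.7,0,0.4,0.2,0,0.37,-0.39,0.7,0,0.4,0.2,0,0.37,-0.39,0.7,0])

```text
time: 3.18
ee_pos: [0.4707, -0.3094, 0.2899]
eef_rot: [-2.856, -0.507, 0.882]
wrist_force: [0.0, 0.7, -0.0]
width: 0.0426
finger_force: 0.0
```

Call:
jog_arm(targets=[0.4,0.2,0,0.37,-0.39,0.7,0,0.4,0.2,0,0.37,-0.39,0.7,0,0.4,0.2,0,0.37,-0.39,0.7,0,0.4,0.2,0,0.37,-0.39,0.7,0,0.4,0.2,0,0.37,-0.39,0.7,0,0.4,0.2,0,0.37,-0.39,0.7,0,0.4,0.2,0,0.37,-0.39,0.7,0,0.4,0.2,0,0.37,-0.39,0.7,0])

```text
time: 3.85
ee_pos: [0.5986, -0.2455, 0.2895]
eef_rot: [-3.14, -0.897, 1.666]
wrist_force: [0.5, 0.6, 0.1]
width: 0.0429
finger_force: 0.0
```

```bash
python3 - <<'E'
from h import *
G=graspR()
g=np.array([.578,-.078,.145])-G[:,0]*.035
delta(g-G[:,2]*.08,G)
c=snap('wrist','w1.png');print(c['origin'],np.round(c['rotation'],2).tolist(),c['fx'],c['cx'],c['cy'])
look('wrist',c,['long_axle_head','long_axle_mid','short_axle_mid'])
E
```

```text
tcp [ 0.585  -0.1473  0.1564] shift u [-0.34  2.46 -3.33] turn u [-0.06 -0.02  0.04]
hold now [ 0.6001 -0.2601  0.3012] q [-0.791  0.75   1.009  0.596  2.069 -0.785] F [0.5 0.6 0.1] w 0.04287217978551998 t 3.85
[ 0.6053203  -0.31510128  0.4311474 ] [[1.0, -0.08, 0.06], [0.1, 0.81, -0.59], [-0.0, 0.59, 0.81]] 325.19226210127806 286.47007822511705 210.03668353977437
wrist long_axle_head 0.71 [ 0.5812 -0.1158  0.1018]
wrist long_axle_mid 0.96 [ 0.5842 -0.1122  0.1031]
wrist short_axle_mid 0.86 [ 0.5203 -0.1158  0.1122]
```

View pics/w1.png

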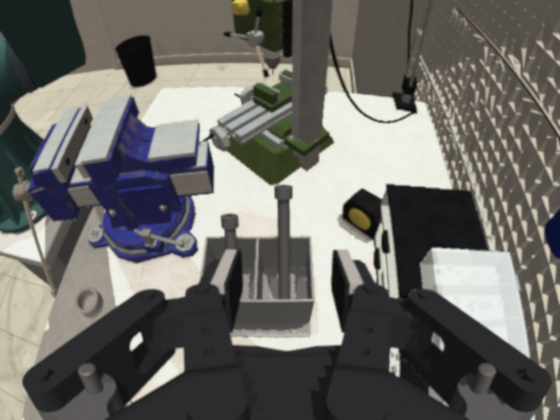

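```bash
cat >> h.py <<'E'
def wray(c,u,v):
    x,y=u-c['cx'],v-c['cy'];r=np.hypot(x,y);th=r/c['fx']
    d=np.array([x/r*np.sin(th),-y/r*np.sin(th),-np.cos(th)]);return np.array(c['origin']),c['rotation']@d
def watz(c,u,v,z):
    o,d=wray(c,u,v);return o+d*(z-o[2])/d[2]
E
python3 - <<'E'
from h import *
c=snap('wrist')
print(watz(c,284,189,.145),watz(c,284,230,.1),watz(c,284,293,.016),watz(c,229,218,.117))
E
```

```text
[ 0.57870426 -0.07963217  0.145     ] [ 0.5808717  -0.10621103  0.1       ] [ 0.58468789 -0.15421852  0.016     ] [ 0.51563094 -0.10646486  0.117     ]
```

Call:
jog_arm(targets=[-0.08,0.6,-0.8,0,0,0,0,-0.08,0.6,-0.8,0,0,0,0,-0.08,0.6,-0.8,0,0,0,0,-0.08,0.6,-0.8,0,0,0,0,0,0.1,-0.1,0,0,0,0,0,0,0,0,0,0,0,0,0,0,0,0,0,0,0,0,0,0,0,0,0])

```text
time: 4.77
ee_pos: [0.5862, -0.1476, 0.1596]
eef_rot: [-3.141, -0.892, 1.662]
wrist_force: [0.1, 0.2, 0.2]
width: 0.0429
finger_force: 0.0
```

```bash
python3 - <<'E'
from h import *
G=graspR()
delta(np.array([.5805,-.1005,.118]),G)
c=snap('wrist','w2.png')
E
```

```text
tcp [ 0.579  -0.086   0.1062] shift u [-0.18  1.54 -1.33] turn u [-0.02 -0.    0.08]
hold now [ 0.5875 -0.1621  0.1713] q [-0.711  0.773  1.311  0.582  1.751 -0.908] F [0.1 0.2 0.2] w 0.04294470093226957 t 4.7667
```

View pics/w2.png

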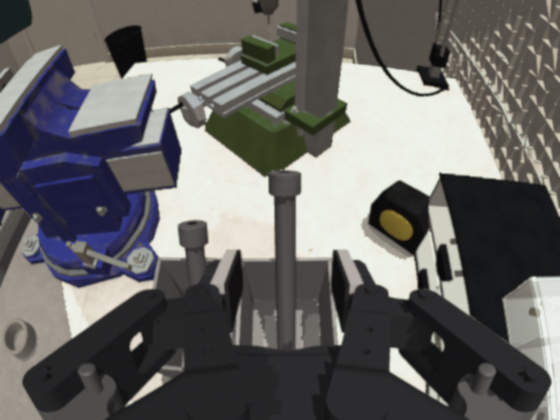

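Call:
jog_arm(targets=[-0.03,0.25,-0.22,0,0,0,0,-0.03,0.25,-0.22,0,0,0,0,-0.03,0.25,-0.22,0,0,0,0,-0.03,0.25,-0.22,0,0,0,0,-0.03,0.25,-0.22,0,0,0,0,-0.03,0.25,-0.22,0,0,0,0,0,0,0,0,0,0,0,0,0,0,0,0,0,0])

```text
time: 5.48
ee_pos: [0.5774, -0.0843, 0.1044]
eef_rot: [-3.134, -0.896, 1.659]
wrist_force: [0.5, -0.3, 0.2]
width: 0.0431
finger_force: 0.0
```

Call:
jog_arm(targets=[0,0,0,0,0,0,1,0,0,0,0,0,0,1,0,0,0,0,0,0,1,0,0,0,0,0,0,1,0,0,0,0,0,0,1,0,0,0,0,0,0,1,0,0,0,0,0,0,1,0,0,0,0,0,0,1])

```text
time: 6.15
ee_pos: [0.5783, -0.0861, 0.105]
eef_rot: [-3.138, -0.894, 1.66]
wrist_force: [1.2, -1.7, 1.2]
width: 0.0125
finger_force: 58.6
```

Call:
jog_arm(targets=[-0.02,0.15,0.2,0,0,0,1,-0.03,0.27,0.34,0,0,0,1,-0.03,0.27,0.34,0,0,0,1,-0.03,0.27,0.34,0,0,0,1,-0.03,0.27,0.34,0,0,0,1,-0.03,0.27,0.34,0,0,0,1,-0.03,0.27,0.34,0,0,0,1,-0.03,0.27,0.34,0,0,0,1])

```text
time: 6.82
ee_pos: [0.5683, -0.0022, 0.2099]
eef_rot: [-3.137, -0.896, 1.661]
wrist_force: [0.4, -0.4, -2.2]
width: 0.0129
finger_force: 58.4
```

Call:
jog_arm(targets=[0,0,0.8,0,0,0,1,0,0,0.8,0,0,0,1,0,0,0.8,0,0,0,1,0,0,0.5,0,0,0,1,0,0,0.3,0,0,0,1,0,0,0,0,0,0,1,0,0,0,0,0,0,1,0,0,0,0,0,0,1])

```text
time: 7.48
ee_pos: [0.5681, -0.0035, 0.3349]
eef_rot: [-3.133, -0.896, 1.657]
wrist_force: [-0.2, -0.6, -2.7]
width: 0.013
finger_force: 58.5
```

```bash
python3 - <<'E'
from h import *
c=snap('top');look('top',c,['long_axle_head','short_axle_mid','gauge_slide'])
c=snap('wrist','w3.png')
look('wrist',c,['long_axle_head','long_axle_mid','short_axle_mid'])
yaw=np.radians(153.5);g=np.array([np.cos(yaw),np.sin(yaw),0])
o=np.array([.488,-.4217,0])
delta(o+g*.026+[0,0,.15],layR(yaw))
E
```

```text
top long_axle_head 0.81 [ 0.5678 -0.0054  0.3723]
top short_axle_mid 0.53 [ 0.5167 -0.1363  0.0802]
top gauge_slide 0.68 [ 0.3727 -0.3533  0.0318]
wrist long_axle_head 0.56 [ 0.5707 -0.0101  0.3596]
wrist long_axle_mid 0.89 [ 0.5696 -0.0034  0.3575]
tcp [ 0.4647 -0.4101  0.1313] shift u [ -2.6  -10.15  -5.11] turn u [-7.33 -5.06  9.03]
hold now [ 0.5702 -0.0185  0.3474] q [-0.561  0.481  1.4    0.695  1.837 -0.669] F [ 0.1 -0.  -1.3] w 0.012892591959101979 t 7.8833
```

View pics/w3.png

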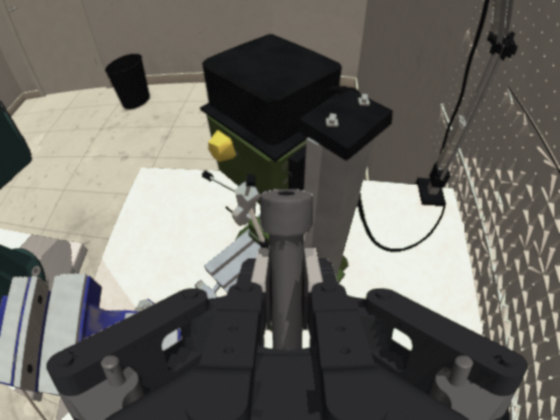

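Call:
jog_arm(targets=[-0.16,-0.63,-0.1,-0.46,-0.32,0.56,1,-0.16,-0.63,-0.1,-0.46,-0.32,0.56,1,-0.16,-0.63,-0.1,-0.46,-0.32,0.56,1,-0.16,-0.63,-0.1,-0.46,-0.32,0.56,1,-0.16,-0.63,-0.1,-0.46,-0.32,0.56,1,-0.16,-0.63,-0.1,-0.46,-0.32,0.56,1,-0.16,-0.63,-0.1,-0.46,-0.32,0.56,1,-0.16,-0.63,-0.1,-0.46,-0.32,0.56,1])

```text
time: 8.55
ee_pos: [0.5175, -0.2068, 0.304]
eef_rot: [3.009, -0.44, 2.228]
wrist_force: [-0.4, -0.3, -1.9]
width: 0.0131
finger_force: 58.6
```

Call:
jog_arm(targets=[-0.16,-0.63,-0.5,-0.46,-0.32,0.56,1,-0.16,-0.63,-0.5,-0.46,-0.32,0.56,1,-0.16,-0.63,-0.5,-0.46,-0.32,0.56,1,-0.16,-0.63,-0.5,-0.46,-0.32,0.56,1,-0.16,-0.63,-0.5,-0.46,-0.32,0.56,1,-0.16,-0.63,-0.5,-0.46,-0.32,0.56,1,-0.16,-0.63,-0.5,-0.46,-0.32,0.56,1,-0.16,-0.63,-0.5,-0.46,-0.32,0.56,1])

```text
time: 9.22
ee_pos: [0.4663, -0.4079, 0.1435]
eef_rot: [3.137, 0.009, 2.678]
wrist_force: [0.1, 0.3, -2.3]
width: 0.0127
finger_force: 58.6
```

```bash
python3 - <<'E'
from h import *
yaw=np.radians(153.5);g=np.array([np.cos(yaw),np.sin(yaw),0])
o=np.array([.488,-.4217,0])
delta(o+g*.026+[0,0,.15],layR(yaw))
c=snap('side');look('side',c,['long_axle_head','long_axle_mid','gauge_slide'])
a=c['img'][180:330,180:380,::-1]
cv2.imwrite('pics/s2.png',cv2.resize(a,(800,600),interpolation=cv2.INTER_CUBIC))
E
```

```text
tcp [ 0.4647 -0.4101  0.1313] shift u [-0.04 -0.05 -0.31] turn u [-0.    0.1   0.01]
hold now [ 0.4661 -0.4079  0.1622] q [-0.835  0.469  1.569  0.009  1.097 -1.946] F [ 0.1  0.3 -2.3] w 0.012666515748650386 t 9.2167
side long_axle_head 0.68 [ 0.5253 -0.4425  0.1659]
side long_axle_head 0.18 [ 0.3708 -0.3678  0.0452]
side long_axle_mid 0.56 [ 0.5205 -0.4427  0.1642]
side gauge_slide 0.82 [ 0.3726 -0.3676  0.0475]
```

View pics/s2.png

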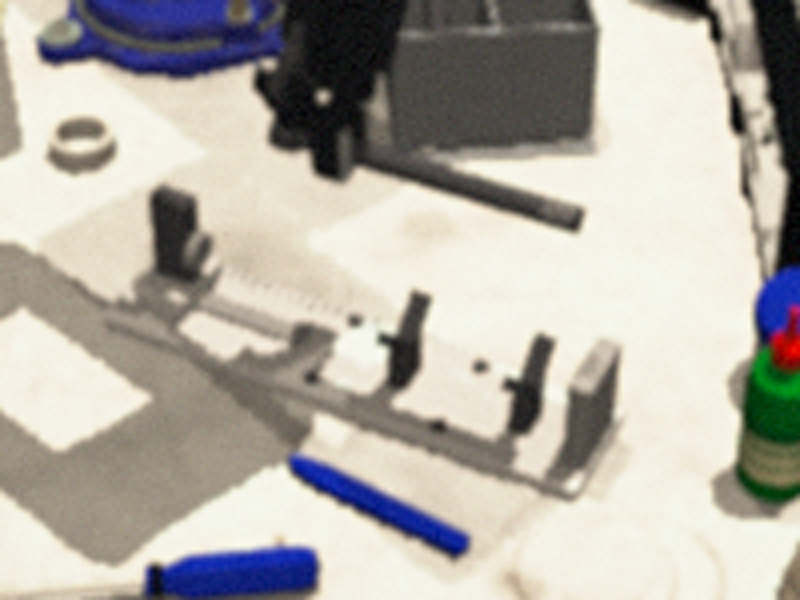

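```bash
python3 - <<'E'
from h import *
yaw=np.radians(153.5);g=np.array([np.cos(yaw),np.sin(yaw),0]);n=np.array([-g[1],g[0],0])
o=np.array([.488,-.4217,0])
delta(o+g*.026+[0,0,.15],layR(yaw))
s=status.sense();Rc=R.from_euler('xyz',s['eef_rot']).as_matrix();h=s['ee_pos']+Rc[:,2]*robot.hold_point_z
c=snap('side')
def inpl(X,Y,p,n):
    O,d=ray(c,180+X/4,180+Y/4);return O+d*((p-O)@n)/(d@n)
f=inpl(576,217,h,n);m=inpl(375,160,h,n)
e=(m-f)/np.linalg.norm(m-f)
print('foot',f,'along gauge',(f-o)@g,'hold',(h-o)@g,(h-o)@n,'dir',e,'tilt deg',np.degrees(np.arcsin(e[2])), 'foot-hold',(h-f)@g,h[2]-f[2])
# anvil: contact-face foot & rest seen in gauge plane
for nm,p in(('rest1 notch',(398,345)),('rest2 notch',(520,387))):
    q=inpl(*p,o,n);print(nm,q,(q-o)@g)
E
```

```text
tcp [ 0.4647 -0.4101  0.1313] shift u [-0.02 -0.09 -0.31] turn u [-0.05  0.07  0.06]
hold now [ 0.4655 -0.4065  0.1623] q [-0.835  0.47   1.567  0.01   1.103 -1.941] F [-0.6 -0.3 -2.2] w 0.012918321995407182 t 9.4167
foot [ 0.58803679 -0.46764058  0.15919455] along gauge -0.11002494772298073 hold 0.02690883545522373 -0.0035223926415426684 dir [-0.89436801  0.44591544 -0.03557084] tilt deg -2.0384890968149096 foot-hold 0.13693378317820445 0.003116684860943686
rest1 notch [ 0.49916526 -0.42726679  0.03347278] -0.01247606913959531
rest2 notch [ 0.565385   -0.46028274  0.03407448] -0.08647003264940874
```

Call:
jog_arm(targets=[-0.04,-0.08,-0.4,0,0,0,1,0,0,-0.4,0,0,0,1,0,0,-0.4,0,0,0,1,0,0,-0.4,0,0,0,1,0,0,-0.3,0,0,0,1,0,0,-0.3,0,0,0,1,0,0,-0.2,0,0,0,1,0,0,0,0,0,0,1])

```text
time: 10.13
ee_pos: [0.4645, -0.4095, 0.0467]
eef_rot: [3.135, 0.004, 2.675]
wrist_force: [-0.6, 0.3, -2.3]
width: 0.0128
finger_force: 58.7
```

Call:
jog_arm(targets=[0,0,-0.1,0,0,0,1,0,0,-0.1,0,0,0,1,0,0,-0.08,0,0,0,1,0,0,-0.05,0,0,0,1,0,0,0,0,0,0,1,0,0,0,0,0,0,1,0,0,0,0,0,0,1,0,0,0,0,0,0,1])

```text
time: 10.8
ee_pos: [0.4654, -0.4104, 0.0359]
eef_rot: [3.136, 0.008, 2.675]
wrist_force: [2.0, 3.3, 5.5]
width: 0.0129
finger_force: 59.6
```

```bash
python3 - <<'E'
from h import *
yaw=np.radians(153.5);g=np.array([np.cos(yaw),np.sin(yaw),0])
o=np.array([.488,-.4217,0])
delta(o+g*.026+[0,0,.05],layR(yaw))
c=snap('side')
a=c['img'][180:330,180:380,::-1]
cv2.imwrite('pics/s3.png',cv2.resize(a,(800,600),interpolation=cv2.INTER_CUBIC))
E
```

```text
tcp [ 0.4647 -0.4101  0.0313] shift u [-0.02  0.01 -0.12] turn u [-0.02  0.09  0.04]
hold now [ 0.4652 -0.4104  0.0546] q [-0.839  0.606  1.646  0.011  0.885 -1.95 ] F [2.  3.3 5.5] w 0.012940871176853865 t 10.8
```

View pics/s3.png

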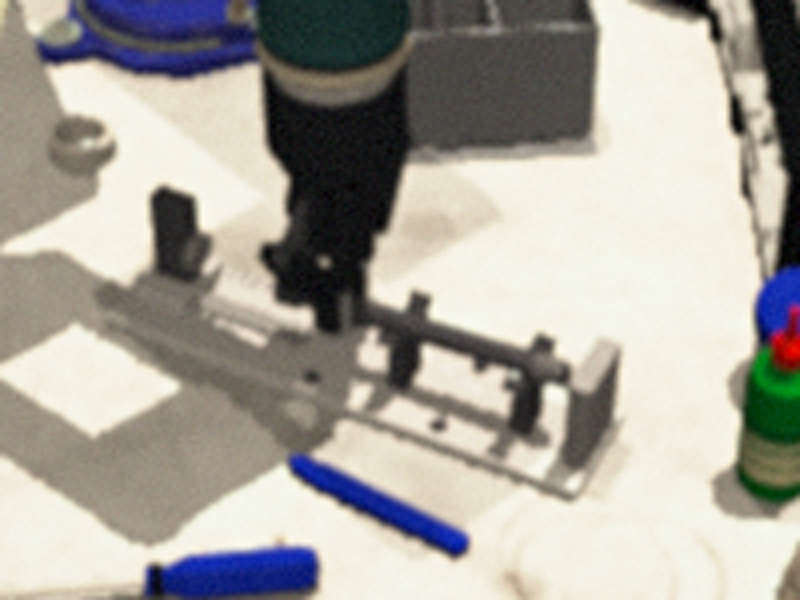

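Call:
jog_arm(targets=[0.01,0.03,-0.03,0,0,0,1,0.01,0,-0.03,0,0,0,1,0,0,0,0,0,0,1,0,0,0,0,0,0,0,0,0,0,0,0,0,0,0,0,0,0,0,0,0,0,0,0,0,0,0,0,0,0,0,0,0,0,0])

```text
time: 11.52
ee_pos: [0.4655, -0.4092, 0.0324]
eef_rot: [3.136, 0.006, 2.675]
wrist_force: [-1.1, 0.4, 0.2]
width: 0.0428
finger_force: 0.0
```

Call:
jog_arm(targets=[0,0,0.1,0,0,0,0,0,0,0.3,0,0,0,0,0,0,0.6,0,0,0,0,0,0,0.8,0,0,0,0,0,0,0.8,0,0,0,0,-0.2,0.1,0.3,0,0,0,0,0,0,0,0,0,0,0,0,0,0,0,0,0,0])

```text
time: 12.18
ee_pos: [0.4574, -0.4051, 0.1496]
eef_rot: [3.136, 0.008, 2.675]
wrist_force: [0.2, 0.3, -0.4]
width: 0.0425
finger_force: 0.0
```

```bash
python3 - <<'E'
from h import *
yaw=np.radians(153.5);g=np.array([np.cos(yaw),np.sin(yaw),0]);n=np.array([-g[1],g[0],0]);o=np.array([.488,-.4217,0])
c=snap('wrist','w4.png');look('wrist',c,['long_axle_head','long_axle_mid','slide_post','gauge_slide','gauge_anvil'])
delta(o+g*.12+[0,0,.13],layR(yaw))
E
```

```text
wrist long_axle_head 0.61 [ 0.4887 -0.4205  0.0557]
wrist long_axle_mid 0.55 [ 0.4873 -0.4166  0.0535]
wrist slide_post 0.89 [ 0.3697 -0.3632  0.0287]
wrist gauge_slide 0.57 [ 0.3727 -0.3638  0.0317]
wrist gauge_anvil 0.84 [ 0.4329 -0.3981  0.0088]
wrist gauge_anvil 0.31 [ 0.5337 -0.1911  0.0394]
tcp [ 0.3806 -0.3682  0.1113] shift u [-1.91  0.91 -0.9 ] turn u [-0.04  0.07  0.04]
hold now [ 0.457  -0.4046  0.1659] q [-0.842  0.456  1.582  0.009  1.102 -1.951] F [-0.6  0.9  0.2] w 0.04273485310419261 t 12.4833
```

View pics/w4.png

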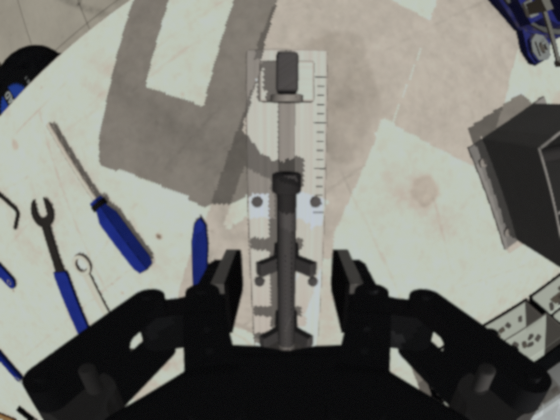

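```bash
python3 - <<'E'
from h import *
yaw=np.radians(153.5);g=np.array([np.cos(yaw),np.sin(yaw),0]);n=np.array([-g[1],g[0],0]);o=np.array([.488,-.4217,0])
c=snap('wrist')
for nm,u,v,z in(('post back top',288,52,.086),('post front top',288,90,.086),('face top',285,100,.062),('head end top',287,172,.06),('plate end',288,51,.01)):
    p=watz(c,u,v,z);print(nm,np.round(p,4),np.round([(p-o)@g,(p-o)@n],4))
delta(o+g*.175+[0,0,.13],layR(yaw))
E
```

```text
post back top [ 0.3578 -0.3535  0.086 ] [ 0.147 -0.003]
post front top [ 0.3796 -0.3644  0.086 ] [ 0.1226 -0.0029]
face top [ 0.383  -0.3681  0.062 ] [ 0.1179 -0.0011]
head end top [ 0.4292 -0.3897  0.06  ] [ 0.0668 -0.0024]
plate end [ 0.3427 -0.3449  0.01  ] [ 0.1643 -0.0039]
tcp [ 0.3314 -0.3436  0.1113] shift u [-3.15  1.53 -0.9 ] turn u [-0.04  0.07  0.04]
hold now [ 0.4571 -0.4048  0.1661] q [-0.842  0.456  1.582  0.009  1.102 -1.951] F [ 0.3  0.1 -0.3] w 0.04263487074761194 t 12.5333
```

Call:
jog_arm(targets=[-0.62,0.32,0,0,0,0,1,-0.62,0.32,0,0,0,0,1,-0.62,0.32,0,0,0,0,1,-0.62,0.32,0,0,0,0,1,-0.62,0.3,0,0,0,0,1,0,0,-0.4,0,0,0,1,0,0,-0.4,0,0,0,1,0,0,-0.4,0,0,0,1])

```text
time: 13.2
ee_pos: [0.3333, -0.342, 0.1002]
eef_rot: [3.136, 0.007, 2.675]
wrist_force: [0.8, -0.1, -0.2]
width: -0.0003
finger_force: 0.0
```

Call:
jog_arm(targets=[0,0,-0.4,0,0,0,1,0,0,-0.4,0,0,0,1,0,0,-0.4,0,0,0,1,0,0,0,0,0,0,1,0,0,0,0,0,0,1,0,0,0,0,0,0,1,0,0,0,0,0,0,1,0,0,0,0,0,0,1])

```text
time: 13.87
ee_pos: [0.3341, -0.3426, 0.0535]
eef_rot: [3.137, 0.008, 2.675]
wrist_force: [0.9, 0.2, 0.8]
width: -0.0
finger_force: 0.0
```

```bash
cat > st.py <<'E'
from h import *
yaw=np.radians(153.5);g=np.array([np.cos(yaw),np.sin(yaw),0]);n=np.array([-g[1],g[0],0]);o=np.array([.488,-.4217,0])
s=status.sense();p=s['ee_pos']-o;print('gx,gy,z',np.round([p@g,p@n,p[2]],4),'Fg,Fn,Fz',np.round([s['wrist_force']@g,s['wrist_force']@n,s['wrist_force'][2]],2),s['width'],s['time'])
E
python3 st.py; python3 - <<'E'
from h import *
c=snap('wrist','w5.png')
E
```

```text
gx,gy,z [ 0.173  -0.0021  0.0535] Fg,Fn,Fz [-0.69 -0.58  0.81] -1.9219238062252095e-05 13.8667
```

View pics/w5.png

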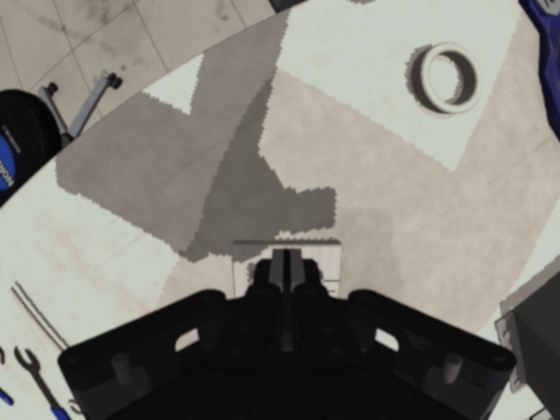

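Call:
jog_arm(targets=[0.11,-0.055,0,0,0,0,1,0.11,-0.055,0,0,0,0,1,0.11,-0.055,0,0,0,0,1,0.11,-0.055,0,0,0,0,1,0.11,-0.055,0,0,0,0,1,0.11,-0.055,0,0,0,0,1,0.11,-0.055,0,0,0,0,1,0.06,-0.03,0,0,0,0,1])

```text
time: 14.58
ee_pos: [0.3675, -0.3589, 0.0525]
eef_rot: [3.136, 0.007, 2.675]
wrist_force: [-1.2, -0.2, 1.2]
width: 0.0
finger_force: 0.8
```

```bash
python3 st.py; python3 - <<'E'
from h import *
c=snap('side');look('side',c,['gauge_slide','slide_post','long_axle_mid'])
E
```

```text
gx,gy,z [ 0.1359 -0.0024  0.0525] Fg,Fn,Fz [0.97 0.72 1.18] 4.591872256156707e-05 14.5833
side gauge_slide 0.59 [ 0.3889 -0.3748  0.0476]
side slide_post 0.92 [ 0.3882 -0.379   0.0473]
side slide_post 0.53 [ 0.5081 -0.4345  0.0562]
```

Call:
jog_arm(targets=[0.07,-0.035,0,0,0,0,1,0.07,-0.035,0,0,0,0,1,0.07,-0.035,0,0,0,0,1,0.07,-0.035,0,0,0,0,1,0.07,-0.035,0,0,0,0,1,0.07,-0.035,0,0,0,0,1,0.07,-0.035,0,0,0,0,1,0.07,-0.035,0,0,0,0,1])

```text
time: 15.45
ee_pos: [0.3895, -0.3698, 0.0525]
eef_rot: [3.136, 0.006, 2.675]
wrist_force: [-0.7, 1.0, -0.9]
width: -0.0002
finger_force: 0.8
```

Call:
jog_arm(targets=[0.03,-0.015,0,0,0,0,1,0.03,-0.015,0,0,0,0,1,0.03,-0.015,0,0,0,0,1,0.03,-0.015,0,0,0,0,1,0.03,-0.015,0,0,0,0,1,0.03,-0.015,0,0,0,0,1,0.03,-0.015,0,0,0,0,1,0,0,0,0,0,0,1])

```text
time: 16.12
ee_pos: [0.3976, -0.374, 0.0526]
eef_rot: [3.136, 0.006, 2.675]
wrist_force: [-2.7, 0.7, -0.6]
width: 0.0001
finger_force: 1.3
```

```bash
python3 st.py
```

```text
gx,gy,z [ 0.1022 -0.0024  0.0526] Fg,Fn,Fz [ 2.77  0.59 -0.57] 8.188021577744181e-05 16.1167
```

Call:
jog_arm(targets=[0.02,-0.01,0,0,0,0,1,0.02,-0.01,0,0,0,0,1,0.02,-0.01,0,0,0,0,1,0.02,-0.01,0,0,0,0,1,0.02,-0.01,0,0,0,0,1,0,0,0,0,0,0,1,0,0,0,0,0,0,1,0,0,0,0,0,0,1])

```text
time: 16.78
ee_pos: [0.4011, -0.3758, 0.0526]
eef_rot: [3.136, 0.006, 2.675]
wrist_force: [-5.4, 1.2, 2.6]
width: -0.0002
finger_force: 2.4
```

```bash
python3 st.py
```

```text
gx,gy,z [ 0.0983 -0.0023  0.0526] Fg,Fn,Fz [5.35 1.33 2.57] -0.00019906762841799473 16.7833
```

Call:
jog_arm(targets=[0.02,-0.01,0,0,0,0,1,0,0,0,0,0,0,1,0,0,0,0,0,0,1,0,0,0,0,0,0,1,0,0,0,0,0,0,1,0,0,0,0,0,0,1,0,0,0,0,0,0,1,0,0,0,0,0,0,1])

```text
time: 17.45
ee_pos: [0.4011, -0.3757, 0.0525]
eef_rot: [3.136, 0.004, 2.675]
wrist_force: [-7.6, 0.3, 3.3]
width: -0.0
finger_force: 3.6
```

```bash
python3 st.py
```

```text
gx,gy,z [ 0.0983 -0.0024  0.0525] Fg,Fn,Fz [6.96 3.17 3.26] -2.9040815701870852e-05 17.45
```

Call:
jog_arm(targets=[0.015,-0.01,0,0,0,0,1,0,0,0,0,0,0,1,0,0,0,0,0,0,1,0,0,0,0,0,0,1,0,0,0,0,0,0,1,0,0,0,0,0,0,1,0,0,0,0,0,0,1,0,0,0,0,0,0,1])

```text
time: 18.12
ee_pos: [0.4011, -0.3757, 0.0526]
eef_rot: [3.135, 0.003, 2.676]
wrist_force: [-9.5, 2.3, 5.1]
width: 0.0
finger_force: 4.6
```

```bash
python3 st.py
```

```text
gx,gy,z [ 0.0983 -0.0024  0.0526] Fg,Fn,Fz [9.58 2.17 5.11] 4.959111800863974e-05 18.1167
```

Call:
jog_arm(targets=[-0.03,0.015,0,0,0,0,1,-0.05,0.025,0,0,0,0,1,-0.1,0.05,0,0,0,0,1,-0.2,0.1,0,0,0,0,1,-0.3,0.15,0,0,0,0,1,0,0,0.6,0,0,0,1,0,0,0.9,0,0,0,1,0,0,0.9,0,0,0,1])

```text
time: 18.78
ee_pos: [0.3747, -0.3619, 0.1488]
eef_rot: [3.134, 0.004, 2.675]
wrist_force: [1.2, -0.4, 0.6]
width: -0.0001
finger_force: 0.0
```

Call:
jog_arm(targets=[0,0,0.5,0,0,0,1,-0.2,0.5,0.5,0,0,0,1,-0.2,0.5,0,0,0,0,1,-0.2,0.5,0,0,0,0,1,0,0.3,0,0,0,0,1,0,0,0,0,0,0,1,0,0,0,0,0,0,1,0,0,0,0,0,0,1])

```text
time: 19.45
ee_pos: [0.3526, -0.2922, 0.1887]
eef_rot: [3.136, 0.008, 2.675]
wrist_force: [-0.6, 0.5, -0.4]
width: 0.0004
finger_force: 0.0
```

```bash
python3 st.py; python3 - <<'E'
from h import *
for k in('side','top'):
    c=snap(k,k+'9.png');look(k,c,['gauge_slide','slide_post','long_axle_mid','long_axle_head','short_axle_mid'])
# dark profile along axle line in the side image at z=.05, to spot gaps
yaw=np.radians(153.5);g=np.array([np.cos(yaw),np.sin(yaw),0]);n=np.array([-g[1],g[0],0]);o=np.array([.488,-.4217,0])-n*.0025
for k in('top','side'):
    c=snap(k); I=cv2.cvtColor(c['img'],cv2.COLOR_RGB2GRAY).astype(np.float32)
    xs=np.arange(-.136,.1,.004)
    for z in ((.0575,) if k=='top' else (.053,)):
        uv=np.array([proj(c,o+g*x+[0,0,z]) for x in xs],np.float32)
        v=cv2.remap(I,uv[:,0],uv[:,1],cv2.INTER_LINEAR).ravel()
        print(k,[(int(round(x*1000)),int(a)) for x,a in zip(xs,v)])
E
```

```text
gx,gy,z [ 0.1789 -0.0555  0.1887] Fg,Fn,Fz [ 0.75 -0.17 -0.44] 0.00037653043052099887 19.45
side gauge_slide 0.77 [ 0.4235 -0.3943  0.0469]
side slide_post 0.72 [ 0.4182 -0.3972  0.048 ]
side long_axle_mid 0.62 [ 0.5108 -0.4396  0.0572]
side long_axle_head 0.8 [ 0.5114 -0.4404  0.0572]
side short_axle_mid 0.56 [ 0.5175 -0.1281  0.0915]
top gauge_slide 0.73 [ 0.4241 -0.3823  0.0282]
top slide_post 0.79 [ 0.4243 -0.3825  0.0294]
top long_axle_mid 0.68 [ 0.5145 -0.4346  0.061 ]
top long_axle_head 0.58 [ 0.5141 -0.437   0.0597]
top short_axle_mid 0.65 [ 0.5185 -0.1353  0.0777]
top [(-136, 146), (-132, 133), (-128, 137), (-124, 122), (-120, 52), (-116, 82), (-112, 97), (-108, 108), (-104, 92), (-100, 73), (-96, 68), (-92, 70), (-88, 72), (-84, 71), (-80, 69), (-76, 69), (-72, 70), (-68, 69), (-64, 70), (-60, 69), (-56, 69), (-52, 67), (-48, 70), (-44, 70), (-40, 71), (-36, 71), (-32, 68), (-28, 70), (-24, 71), (-20, 71), (-16, 69), (-12, 70), (-8, 71), (-4, 70), (0, 69), (4, 69), (8, 69), (12, 69), (16, 70), (20, 70), (24, 68), (28, 68), (32, 66), (36, 59), (40, 57), (44, 64), (48, 64), (52, 63), (56, 97), (60, 81), (64, 64), (68, 68), (72, 67), (76, 66), (80, 65), (84, 65), (88, 112), (92, 113), (96, 123)]
side [(-136, 84), (-132, 75), (-128, 131), (-124, 195), (-120, 199), (-116, 192), (-112, 154), (-108, 151), (-104, 143), (-100, 129), (-96, 95), (-92, 96), (-88, 98), (-84, 96), (-80, 101), (-76, 94), (-72, 102), (-68, 98), (-64, 99), (-60, 98), (-56, 94), (-52, 102), (-48, 96), (-44, 95), (-40, 100), (-36, 95), (-32, 96), (-28, 94), (-24, 88), (-20, 95), (-16, 90), (-12, 94), (-8, 95), (-4, 93), (0, 96), (4, 91), (8, 91), (12, 92), (16, 87), (20, 91), (24, 91), (28, 90), (32, 87), (36, 85), (40, 68), (44, 68), (48, 75), (52, 75), (56, 78), (60, 132), (64, 129), (68, 55), (72, 37), (76, 40), (80, 38), (84, 38), (88, 85), (92, 176), (96, 197)]
```

```bash
python3 -c "
from station import job_done
print(job_done())"
```

```text
the job is handed in; nothing more can be done
None
```

I laid the longer axle in the V-rests with its head toward the slide, then closed the slide until the axle stopped hard against the anvil and held it there. The wrist force reached about 9.6 N, slightly over the 8 N target. I then backed the arm off and handed the job in at about 20 s. The shorter axle still stood in its bay. I had used all ten pictures, so I checked the end gaps only from that hard stop and camera brightness readings, and no verdict came back.

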